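Weigh the tall windowed bracket on the spring scale

ROBOT

A 7-joint arm with a two-finger parallel gripper is mounted at the origin on the work surface. World frame = base frame: x ahead of the robot, y to its left, z up, the work surface at z = 0. Lengths are in m, angles in degrees, forces in N, time in s.
With the tool pointing down it reaches from about 0.4 to 0.9 m from the base axis. Payload 5.5 kg.
Tool frame: the origin (TCP) lies between the finger pads; the fingertips stand 8 mm ahead of it and the grasp point (between the pads) lies 11 mm behind it; x points along the fingers, y is the direction in which the jaws open and shut, and the axes are right-handed (so a half turn about x gives the same grasp; the last joint's range is limited). The gripper opens to 92 mm and grips with 3 to 60 N. Pads are 19 mm wide; open, the fingers measure 130 mm over their backs; the gripper's body (75 mm by 190 mm) begins 47 mm behind the grasp point.
Start: joints at [84.294, 28.699, -24.465, 88.831, 12.651, 65.22, -12.049], TCP at [0.231, -0.608, 0.235] pointing down, gripper open.
Joint ranges: [-164.97, 164.97], [-17.58, 116.51], [-87.97, 89.64], [11.32, 138.91], [-80.73, 260.73], [10.89, 115.49], [-147.41, 147.41]. Speed limits (degrees/s): [147.25, 147.25, 180, 180, 180, 180, 180].

INTERFACE

Orientations are given as a 3x3 rotation matrix whose columns are the frame's x, y, z axes.
In Python, from cell import r gives the robot as it stands. The module is installed in compiled form; this text tells all that it offers.
- The arm moves only by the shell command python3 -m creep 'ROWS' [FORCE]. ROWS is JSON, a list of rows, each an object of numbers: "dx", "dy", "dz": the shift along the tool's x, y, z in m; "rx", "ry", "rz": the turn, a rotation vector about the tool's x, y, z in degrees; "gripper": the opening, from 0 (shut) to 1 (fully open). In form: [{"dx": .., "dy": .., "dz": .., "rx": .., "ry": .., "rz": .., "gripper": ..}, ...]. A call has 1 to 5 rows; each row shifts and turns the commanded pose from where the row before left it, along the tool's axes as they then stand; what a row does not reach is not made up. A row lasts 1/12 s, in which the tool goes at most 41.7 mm and 7.16 degrees, less where a joint would pass 70% of its speed; a pose out of reach is approached as far as the arm can. A call is refused whole if a number of a shift passes 0.0417 or a number of a turn 7.16, either way. A call with a gripper value outside its range is refused whole. The fingers move at their own pace and stop on an object; FORCE is the grip in N (left out, the last holds). Time passes only in rows, so rows that do not move let the fingers close. It gives the time, the measured TCP pose, the force and the opening at its end, in the units of the state.
- r.sense(): the state, without advancing time (a new reading comes with each control period).
- r.read_camera(name): name is "scene" or "top" or "wrist"; returns (picture, depth): 480x640x3 uint8, red, green, blue; 480x640 float32, m along the optical axis (not along the pixel's ray), 0 where there is no reading.
- r.camera_info(name): a dict with "mtx" (3x3 intrinsics, pixels), "k1" (the pictures are not rectified: a ray, as slopes to the right and down, at radius r is drawn at 1 + k1 r^2 times it, then the intrinsics apply), "R" (3x3) and "t" (3): a world point X has camera coordinates R X + t. Camera axes: x right, y down, z forward; pixel columns grow to the right and rows downward; lengths in m; the calibration is good to about 2 mm. A picture is of the moment at which its call begins: read the wrist's pose just before it. camera_info takes no time and is no camera call; for the wrist camera it gives the pose at the moment of the call.
- r.hand_in(): hands the job in, once; it reports no verdict.
Trained networks look in the newest picture that a camera, given by its name, has taken for a name from the list of things; names that differ only in an ending like _2 or _b are one class to them, and where a whole thing is asked for, a point or a joint stands for the part that bears it (a point fixed in the world has none). Each returns a list of dicts, best first, with "confidence" (0 to 1); they miss things now and then, are a little off and sometimes report something else, mostly with a low value. They report only what shows in the picture. A call takes as long as a camera call. They do not tell look-alikes from the thing itself.
- r.boxes_of(thing, camera): "point" ([x, y, z] in m, in world coordinates, good to about 4 mm: the middle of the surface that is visible of it).
- r.spot_point(thing, camera): "point" ([x, y, z] in m, in world coordinates, good to about 4 mm: a listed point, or the origin of a listed thing).
The state is a dict: "time": time; "joint_positions": joint angles; "joint_velocities": joint speeds; "joint_efforts": joint torques, N m; "eef_pos": TCP position; "eef_rot": TCP orientation; "contact_force": force on the tool from outside, world axes, zero at the start; "moment": the same for the moment, N m; "width": finger opening in m.
Only numpy, scipy, OpenCV 4.12 (cv2) and the standard library are available. Lean on these libraries where they do the work, as an engineer would, in place of code of your own. Each camera call takes 0.05 s, during which the arm holds its last target.

TASK

Hang the tall cast bracket, the one with the window through its upright lug, by that window on the hook of the spring scale, lowering it gently so that the hook never sinks right down to its bottom stop. Let go and let it settle, so that the bracket hangs still and the scale can be read.

Things in the scene. Friction and masses are not known exactly. Their poses are not given: they have to be found in the camera images.
- bracket_eye (a point): Mid-window of the tall grey bracket (0.28-0.44 kg), 84 mm above its underside. Foot 44 (x) x 60 (y) x 12 mm; upright lug 12 mm thick (x), 50 wide (y: grip its side faces), top at 120. Window runs through along x, same both ways: 30 wide, sill 60, straight sides to 96, gable peak at 108 mm above the underside. z up. Not wanted: an equally tall bracket without window, an 80 mm one with window.
- hook_seat (a point): Middle of the hook's level bottom, at the wire's centre; sinks with load, unloaded 230 mm above the bench. z up; +x level, towards the housing: thread the window on along +x. Wire 7 mm thick: level from x = -20 to +22 mm; in front it turns up to a tip 18 mm above, at x = -26; at x = +22 it drops 40 mm, then runs level back to the housing, so nothing is above the hook.
- scale: Spring scale fixed to the bench: grey upright housing 80 (x) x 100 (y) mm, 290 mm high, white face with tick marks on its -x side, base plate 150 x 150 x 14 mm. Origin under the housing's centre at bench height; z up; the hook sticks out to -x, its seat 165 mm from the origin, 125 mm from the face.
- carriage (a joint): How far the hook has sunk, in m: 0 unloaded, at the top; 0.075 at the bottom stop. A spring, about 10 mm per newton, lightly damped: let go, it bobs for about two seconds. The tall bracket alone sinks it 27 to 43 mm.
Mind the look-alikes: they are no part of the job. Leave any blue or green look-alike of the part that bears bracket_eye alone.

How it is judged:
By the outcome, as a careful person would: the job done as asked, in the order asked, and still so for the second after the job is handed in, with the robot touching nothing.
It also fails if it takes over 45 s, if anything falls off the work surface, if the arm or the gripper's body presses on something with over 40 N, if the wrist force passes 120 N, or if a joint passes its speed limit or range.

## Working session

There is one attempt and no reset: what is moved stays moved. The work goes in short steps, Python scripts to look and compute and a shell command to move; the robot and the scene stay as the last step left them, time stands still between calls to the robot, and variables do not carry over. Pictures are saved under pics/ and viewed, and the job is handed in when it is done.

```bash
mkdir -p pics; cat > h.py <<'E'
import numpy as np, cv2
from cell import r
def px2w(cam,info,u,v,d):
    K=np.array(info['mtx']);k1=info['k1']
    p=cv2.undistortPoints(np.array([[[u,v]]],float),K,np.array([k1,0,0,0.]))[0,0]
    c=np.array([p[0]*d,p[1]*d,d]); R=np.array(info['R']);t=np.array(info['t'])
    return R.T@(c-t)
def w2px(info,X):
    R=np.array(info['R']);t=np.array(info['t'])
    c=R@np.array(X)+t
    p,_=cv2.projectPoints(c.reshape(1,1,3),np.zeros(3),np.zeros(3),np.array(info['mtx']),np.array([info['k1'],0,0,0.]))
    return p[0,0]
E
python3 - <<'E'
from h import *
np.set_printoptions(precision=4,suppress=True)
s=r.sense();print(s['time'],s['eef_pos'],s['eef_rot'],s['width'])
for c in ['scene','top']:
    im,d=r.read_camera(c);cv2.imwrite(f'pics/{c}0.png',im[:,:,::-1]);np.save(f'{c}0.npy',d)
    i=r.camera_info(c)
    for n in ['bracket_eye','hook_seat','scale']:
        for o in r.spot_point(n,c): print(c,n,np.array(o['point']),round(o['confidence'],2),w2px(i,o['point']))
print(r.sense()['time'])
E
```

```text
0.0 [ 0.2304 -0.607   0.2337] [[-0.0006  0.3549 -0.9349]
 [ 0.0019 -0.9349 -0.3549]
 [-1.     -0.002  -0.0001]] 0.09183352799252811
scene bracket_eye [ 0.3494 -0.2612  0.0807] 0.87 [182.5244 336.9515]
scene bracket_eye [0.3759 0.001  0.0864] 0.86 [284.3699 264.6519]
scene bracket_eye [ 0.38   -0.1351  0.0839] 0.84 [243.271  302.0223]
scene bracket_eye [ 0.4622 -0.2861  0.0876] 0.76 [220.7643 370.0197]
scene bracket_eye [ 0.2493 -0.2979  0.086 ] 0.58 [126.2375 325.6506]
scene hook_seat [0.6148 0.2084 0.2327] 0.94 [439.2576 192.013 ]
scene scale [ 0.5945  0.3748 -0.0009] 0.87 [444.9527 246.801 ]
top bracket_eye [ 0.3476 -0.2645  0.0814] 0.94 [436.54   277.3849]
top bracket_eye [ 0.3755 -0.0032  0.0858] 0.93 [336.2633 269.2629]
top bracket_eye [ 0.3778 -0.1361  0.0841] 0.88 [387.0474 267.0856]
top bracket_eye [ 0.457  -0.2873  0.0841] 0.68 [443.4661 235.3998]
top bracket_eye [ 0.2509 -0.3012  0.0827] 0.68 [452.5183 314.3641]
top hook_seat [0.6114 0.2089 0.2283] 0.7 [245.6712 170.7822]
top scale [0.5943 0.3721 0.0035] 0.81 [201.6538 196.5632]
0.4
```

View pics/scene0.png

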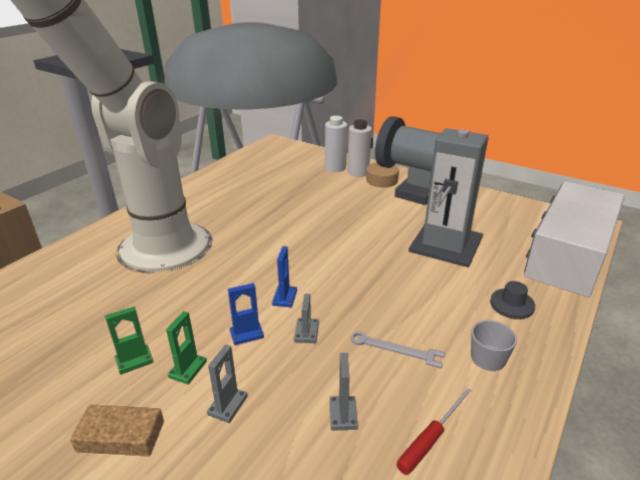

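View pics/top0.png

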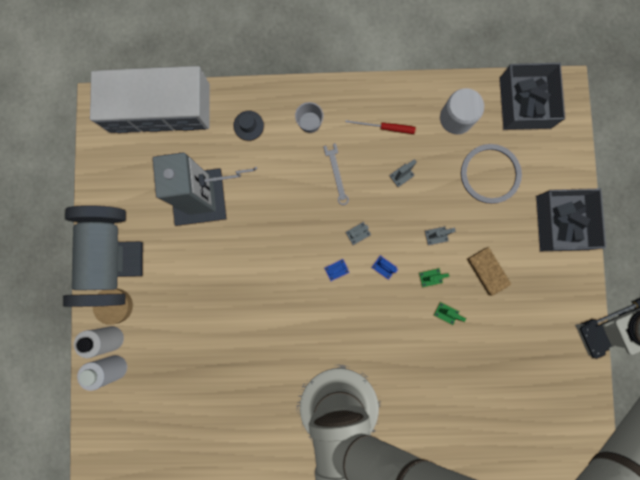

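```bash
python3 - <<'E'
import cv2
im=cv2.imread('pics/scene0.png');cv2.imwrite('pics/scene0c.png',cv2.resize(im[225:435,80:330],None,fx=2.8,fy=2.8,interpolation=cv2.INTER_CUBIC))
im=cv2.imread('pics/top0.png');cv2.imwrite('pics/top0c.png',cv2.resize(im[200:360,310:510],None,fx=3.6,fy=3.6,interpolation=cv2.INTER_CUBIC))
E
```

```text
(no output)
```

View pics/scene0c.png

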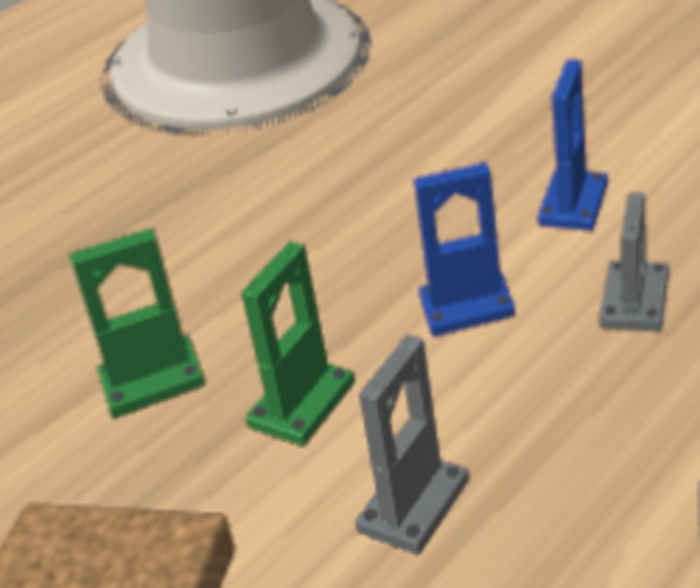

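View pics/top0c.png

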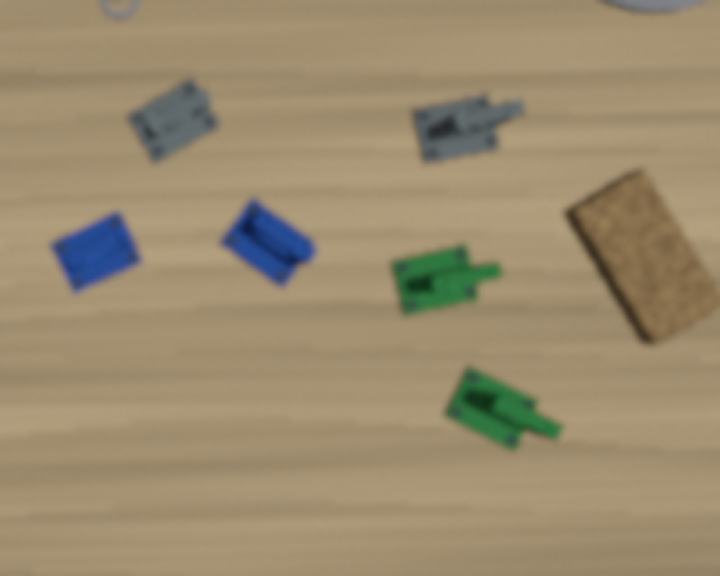

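Three grey candidates are in the scene view:
- (221,370): tall, with a window.
- (306,318): grey but short, the 80 mm one.
- (343,390): tall, with no visible window.

The crop shows a clear gabled window in the one at (221,370), so that is the target. Next I'll measure its pose and the hook's.

```bash
cat > m.py <<'E'
from h import *
np.set_printoptions(precision=4,suppress=True)
def cloud(cam,d):
    i=r.camera_info(cam);K=np.array(i['mtx'])
    v,u=np.nonzero(d>0);p=cv2.undistortPoints(np.stack([u,v],1).astype(float)[:,None],K,np.array([i['k1'],0,0,0.]))[:,0]
    z=d[v,u];c=np.c_[p*z[:,None],z]
    return (c-np.array(i['t']))@np.array(i['R']),u,v
E
python3 - <<'E'
from m import *
for c in ['scene','top']:
    d=np.load(c+'0.npy');P,u,v=cloud(c,d)
    m=(np.hypot(P[:,0]-.459,P[:,1]+.287)<.05)
    for lo,hi in [(0.006,0.02),(.03,.06),(.06,.113),(.113,.13)]:
        Q=P[m&(P[:,2]>lo)&(P[:,2]<hi)]
        if len(Q)<6: print(c,lo,len(Q));continue
        q=Q[:,:2].astype(np.float32);rect=cv2.minAreaRect(q)
        w,V=np.linalg.eigh(np.cov(q.T)); print(c,lo,len(Q),Q.mean(0),rect,'axis',V[:,1],Q[:,2].max())
    m=(np.hypot(P[:,0]-.613,P[:,1]-.209)<.045)&(P[:,2]>.18)
    Q=P[m];print('hook',len(Q));print(Q[:40:1] if c=='scene' else Q[:30])
    # housing top
    m=(np.hypot(P[:,0]-.594,P[:,1]-.373)<.12)&(P[:,2]>.28)&(P[:,2]<.3)
    q=P[m][:,:2].astype(np.float32);print('top',len(q),cv2.minAreaRect(q) if len(q)>5 else '')
    m=(np.hypot(P[:,0]-.594,P[:,1]-.373)<.12)&(P[:,2]>.008)&(P[:,2]<.02)
    q=P[m][:,:2].astype(np.float32);print('base',len(q),cv2.minAreaRect(q) if len(q)>5 else '')
E
python3 - <<'E'
import cv2
im=cv2.imread('pics/scene0.png');cv2.imwrite('pics/hookc.png',cv2.resize(im[120:270,390:500],None,fx=5,fy=4,interpolation=cv2.INTER_CUBIC))
E
```

```text
scene 0.006 545 [ 0.4736 -0.292   0.0128] ((0.46497267484664917, -0.2860369384288788), (0.04444131255149841, 0.061817288398742676), 10.045377731323242) axis [0.2012 0.9795] 0.019825582257289507
scene 0.03 327 [ 0.4692 -0.2901  0.046 ] ((0.4648902416229248, -0.28520479798316956), (0.013010714203119278, 0.05275236815214157), 9.131302833557129) axis [-0.1121  0.9937] 0.059992914725021614
scene 0.06 506 [ 0.4675 -0.2893  0.0842] ((0.4646386206150055, -0.2863229811191559), (0.013592861592769623, 0.051818061619997025), 10.080161094665527) axis [-0.1555  0.9878] 0.11289194687388149
scene 0.113 266 [ 0.4662 -0.2885  0.1195] ((0.4649307131767273, -0.286249577999115), (0.013557921163737774, 0.051219843327999115), 10.566086769104004) axis [-0.1765  0.9843] 0.12295226622665906
hook 118
[[0.6048 0.2319 0.2333]
 [0.608  0.2284 0.2356]
 [0.6092 0.231  0.2349]
 [0.6054 0.2245 0.2343]
 [0.6081 0.2225 0.236 ]
 [0.6088 0.2267 0.2343]
 [0.61   0.2294 0.2335]
 [0.6075 0.2192 0.2349]
 [0.6084 0.2225 0.2338]
 [0.6102 0.2235 0.2339]
 [0.6112 0.2266 0.2328]
 [0.6107 0.1805 0.2505]
 [0.6124 0.1815 0.2505]
 [0
[... 1897 characters left out ...]
1926 0.2356]
 [0.6132 0.1901 0.2364]
 [0.611  0.1864 0.2453]
 [0.6099 0.1811 0.2493]
 [0.6124 0.2192 0.2336]
 [0.612  0.2166 0.2351]
 [0.6111 0.2136 0.2383]
 [0.6116 0.2116 0.2359]
 [0.6125 0.2099 0.2318]
 [0.6114 0.2068 0.236 ]
 [0.6129 0.2055 0.2296]
 [0.6124 0.2028 0.2312]
 [0.6118 0.2001 0.2335]
 [0.6113 0.1974 0.2353]
 [0.6122 0.1957 0.231 ]
 [0.6113 0.1927 0.2346]
 [0.6118 0.1907 0.2322]
 [0.6096 0.187  0.2412]
 [0.6094 0.1846 0.2416]
 [0.61   0.2309 0.2351]]
top 1439 ((0.5941142439842224, 0.37295401096343994), (0.10178545117378235, 0.0815594345331192), 5.832501411437988)
base 997 ((0.5686143636703491, 0.3460095226764679), (0.16170217096805573, 0.21500073373317719), 51.617637634277344)
```

View pics/hookc.png

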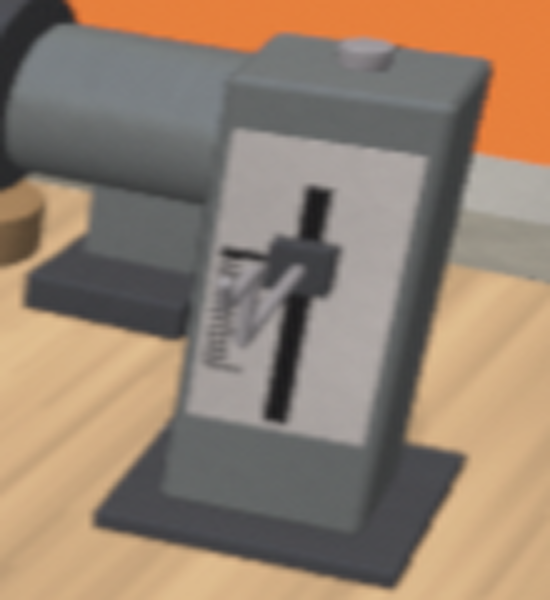

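```bash
python3 -m creep '[{"dy":-0.0218,"dz":-0.0333,"gripper":1},{"dy":-0.0218,"dz":-0.0333,"gripper":1},{"dy":-0.0218,"dz":-0.0333,"gripper":1},{"dy":-0.0218,"dz":-0.0333,"gripper":1},{"dy":-0.0218,"dz":-0.0333,"gripper":1}]' 30
```

```text
invalid input
```

```bash
python3 -m creep '[{"dy":-0.0218,"dz":-0.0333},{"dy":-0.0218,"dz":-0.0333},{"dy":-0.0218,"dz":-0.0333},{"dy":-0.0218,"dz":-0.0333},{"dy":-0.0218,"dz":-0.0333}]'
python3 -m creep '[{"rx":5.35},{"rx":5.35},{"rx":0},{"rx":0}]'
cat > st.py <<'E'
from m import *
import sys
s=r.sense();R=np.array(s['eef_rot']);p=np.array(s['eef_pos'])
print('t',s['time'],'p',p,'w',s['width'],'F',np.array(s['contact_force']));print(R)
def go(T,yaw=None):
    print('tool delta',R.T@(np.array(T)-p),'yaw now',np.degrees(np.arctan2(R[1,1],R[0,1])))
if len(sys.argv)>3: go([float(a) for a in sys.argv[1:4]])
E
python3 st.py .4642 -.2855 .085
```

```text
t 0.4 p [ 0.2307 -0.6076  0.2346] w 0.09190509507402364 F [ 0.0573 -0.4028 -0.3741]
[[-0.      0.3549 -0.9349]
 [ 0.0003 -0.9349 -0.3549]
 [-1.     -0.0003 -0.0001]]
tool delta [ 0.1496 -0.2182 -0.3326] yaw now -69.21331745283388invalid input
invalid input
```

```bash
python3 -m creep '[{"dx":0,"dy":-0.0218,"dz":-0.0333,"rx":0,"ry":0,"rz":0,"gripper":1}]' 30; python3 st.py .4642 -.2855 .085
```

```text
time: 0.48
eef_pos: [0.2466, -0.5819, 0.2341]
eef_rot: [[-0.004, 0.344, -0.939], [-0.004, -0.939, -0.344], [-1.0, 0.003, 0.005]]
contact_force: [-0.6, -0.0, -0.1]
width: 0.0919
t 0.4833 p [ 0.2466 -0.5819  0.2341] w 0.09187219497904682 F [-0.6128 -0.0348 -0.125 ]
[[-0.0038  0.3438 -0.939 ]
 [-0.0041 -0.939  -0.3438]
 [-1.      0.0025  0.0049]]
tool delta [ 0.147  -0.2039 -0.307 ] yaw now -69.89028965676479
```

```bash
python3 -m creep '[{"dx":0,"dy":-0.0218,"dz":-0.0333,"rx":0,"ry":0,"rz":0,"gripper":1},{"dx":0,"dy":-0.0218,"dz":-0.0333,"rx":0,"ry":0,"rz":0,"gripper":1},{"dx":0,"dy":-0.0218,"dz":-0.0333,"rx":0,"ry":0,"rz":0,"gripper":1},{"dx":0,"dy":-0.0218,"dz":-0.0333,"rx":0,"ry":0,"rz":0,"gripper":1},{"dx":0,"dy":-0.0218,"dz":-0.0333,"rx":0,"ry":0,"rz":0,"gripper":1}]'; python3 st.py .4642 -.2855 .085
```

```text
time: 0.9
eef_pos: [0.3719, -0.4129, 0.235]
eef_rot: [[0.0, 0.355, -0.935], [-0.001, -0.935, -0.355], [-1.0, 0.001, -0.0]]
contact_force: [-0.2, -0.3, 0.6]
width: 0.092
t 0.9 p [ 0.3719 -0.4129  0.235 ] w 0.09202151234018435 F [-0.2235 -0.32    0.6255]
[[ 0.0003  0.3547 -0.935 ]
 [-0.0006 -0.935  -0.3547]
 [-1.      0.0006 -0.    ]]
tool delta [ 0.1499 -0.0864 -0.1314] yaw now -69.22326080978279
```

```bash
python3 -m creep '[{"dx":0,"dy":-0.0218,"dz":-0.0333,"rx":0,"ry":0,"rz":0,"gripper":1},{"dx":0,"dy":-0.0218,"dz":-0.0333,"rx":0,"ry":0,"rz":0,"gripper":1},{"dx":0,"dy":-0.0218,"dz":-0.0333,"rx":0,"ry":0,"rz":0,"gripper":1},{"dx":0,"dy":-0.0161,"dz":-0.0245,"rx":5.35,"ry":0,"rz":0,"gripper":1},{"dx":0,"dy":0,"dz":0,"rx":5.35,"ry":0,"rz":0,"gripper":1}]'; python3 -m creep '[{"dx":0,"dy":0,"dz":0,"rx":0,"ry":0,"rz":0,"gripper":1},{"dx":0,"dy":0,"dz":0,"rx":0,"ry":0,"rz":0,"gripper":1}]';python3 st.py .4642 -.2855 .085
python3 - <<'E'
from m import *
i=r.camera_info('wrist');im,d=r.read_camera('wrist')
cv2.imwrite('pics/w1.png',im[:,:,::-1])
P,u,v=cloud('wrist',d)
m=(np.hypot(P[:,0]-.4642,P[:,1]+.2855)<.05)&(P[:,2]>.11)&(P[:,2]<.128)
q=P[m];print(len(q),q.mean(0) if len(q) else '',cv2.minAreaRect(q[:,:2].astype(np.float32)) if len(q)>5 else '')
E
```

```text
time: 1.32
eef_pos: [0.4633, -0.2864, 0.2356]
eef_rot: [[0.004, 0.182, -0.983], [0.003, -0.983, -0.182], [-1.0, -0.002, -0.004]]
contact_force: [0.2, 0.6, -0.6]
width: 0.0915
time: 1.48
eef_pos: [0.4583, -0.2945, 0.2348]
eef_rot: [[-0.0, 0.178, -0.984], [-0.001, -0.984, -0.178], [-1.0, 0.001, 0.001]]
contact_force: [-0.0, -1.8, 0.3]
width: 0.0915
t 1.4833 p [ 0.4583 -0.2945  0.2348] w 0.09153301642690415 F [-0.0025 -1.7599  0.2617]
[[-0.0004  0.1781 -0.984 ]
 [-0.0008 -0.984  -0.1781]
 [-1.      0.0008  0.0005]]
tool delta [ 0.1498 -0.0079 -0.0075] yaw now -79.73961187619771
1636 [ 0.4654 -0.2854  0.1186] ((0.4643869698047638, -0.28553667664527893), (0.012712047435343266, 0.049986809492111206), 10.242131233215332)
```

View pics/w1.png

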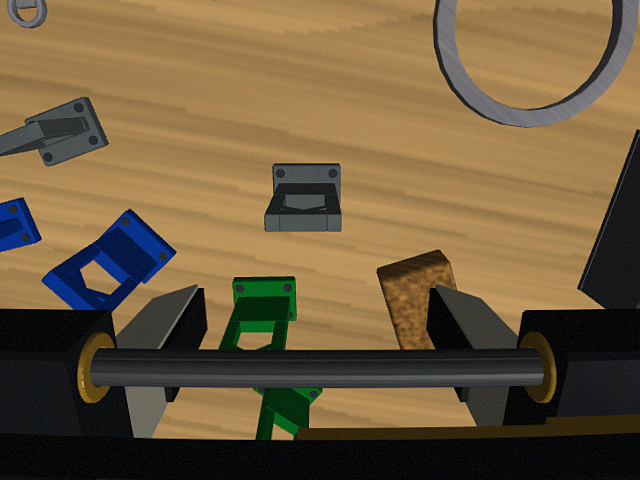

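The wrist view shows the grey windowed bracket at about (303,200). Its position agrees with the scene and top measurements to about 1 mm. I'll centre over it and go down.

```bash
python3 -m creep '[{"dx":0,"dy":-0.0079,"dz":-0.0075,"rx":0,"ry":0,"rz":0,"gripper":1},{"dx":0,"dy":0,"dz":0,"rx":0,"ry":0,"rz":0,"gripper":1},{"dx":0.03,"dy":0,"dz":0,"rx":0,"ry":0,"rz":0,"gripper":1},{"dx":0.03,"dy":0,"dz":0,"rx":0,"ry":0,"rz":0,"gripper":1},{"dx":0,"dy":0,"dz":0,"rx":0,"ry":0,"rz":0,"gripper":1}]'; python3 st.py .4644 -.2855 .085
```

```text
time: 1.95
eef_pos: [0.4607, -0.2838, 0.1699]
eef_rot: [[-0.007, 0.175, -0.985], [0.005, -0.985, -0.175], [-1.0, -0.006, 0.006]]
contact_force: [-0.6, 1.9, -0.3]
width: 0.0916
t 1.95 p [ 0.4607 -0.2838  0.1699] w 0.0916239724724654 F [-0.5933  1.8622 -0.256 ]
[[-0.0073  0.1751 -0.9845]
 [ 0.0049 -0.9845 -0.1751]
 [-1.     -0.0061  0.0064]]
tool delta [ 0.0848  0.0028 -0.0039] yaw now -79.91782369210192
```

```bash
python3 -m creep '[{"dx":0.02,"dy":0,"dz":0,"rx":0,"ry":0,"rz":0,"gripper":1},{"dx":0,"dy":0,"dz":0,"rx":0,"ry":0,"rz":0,"gripper":1},{"dx":0,"dy":0,"dz":0,"rx":0,"ry":0,"rz":0,"gripper":1},{"dx":0,"dy":0,"dz":0,"rx":0,"ry":0,"rz":0,"gripper":1}]'; python3 st.py .4644 -.2855 .085
```

```text
time: 2.28
eef_pos: [0.4651, -0.2855, 0.1561]
eef_rot: [[0.001, 0.175, -0.985], [-0.001, -0.985, -0.175], [-1.0, 0.001, -0.001]]
contact_force: [0.2, -0.3, 0.3]
width: 0.0916
t 2.2833 p [ 0.4651 -0.2855  0.1561] w 0.09157570050248745 F [ 0.2114 -0.3253  0.2642]
[[ 0.0012  0.1751 -0.9845]
 [-0.0006 -0.9845 -0.1751]
 [-1.      0.0008 -0.0011]]
tool delta [ 0.0711 -0.0002  0.0008] yaw now -79.91421792020819
```

```bash
python3 -m creep '[{"dx":0.025,"dy":0,"dz":0,"rx":0,"ry":0,"rz":0,"gripper":1},{"dx":0.025,"dy":0,"dz":0,"rx":0,"ry":0,"rz":0,"gripper":1},{"dx":0.02,"dy":0,"dz":0,"rx":0,"ry":0,"rz":0,"gripper":1},{"dx":0,"dy":0,"dz":0,"rx":0,"ry":0,"rz":0,"gripper":1},{"dx":0,"dy":0,"dz":0,"rx":0,"ry":0,"rz":0,"gripper":1}]'; python3 st.py .4644 -.2855 .085
python3 -m creep '[{"dx":0,"dy":0,"dz":0,"rx":0,"ry":0,"rz":0,"gripper":0.6},{"dx":0,"dy":0,"dz":0,"rx":0,"ry":0,"rz":0,"gripper":0.3},{"dx":0,"dy":0,"dz":0,"rx":0,"ry":0,"rz":0,"gripper":0.3},{"dx":0,"dy":0,"dz":0,"rx":0,"ry":0,"rz":0,"gripper":0.3},{"dx":0,"dy":0,"dz":0,"rx":0,"ry":0,"rz":0,"gripper":0.3}]' 30; python3 st.py .4644 -.2855 .085
```

```text
time: 2.7
eef_pos: [0.4646, -0.2851, 0.0854]
eef_rot: [[-0.0, 0.175, -0.985], [0.0, -0.985, -0.175], [-1.0, -0.0, 0.0]]
contact_force: [-0.0, -1.0, 0.3]
width: 0.0916
t 2.7 p [ 0.4646 -0.2851  0.0854] w 0.09163308502716389 F [-0.0278 -1.0228  0.2965]
[[-0.0003  0.1753 -0.9845]
 [ 0.0003 -0.9845 -0.1753]
 [-1.     -0.0004  0.0003]]
tool delta [0.0004 0.0004 0.0003] yaw now -79.90291727153401
time: 3.12
eef_pos: [0.4648, -0.2854, 0.0855]
eef_rot: [[0.001, 0.175, -0.985], [-0.001, -0.985, -0.175], [-1.0, 0.001, -0.001]]
contact_force: [0.0, 0.6, -0.8]
width: 0.0629
t 3.1167 p [ 0.4648 -0.2854  0.0855] w 0.0629278931581111 F [ 0.047   0.5991 -0.8202]
[[ 0.001   0.1751 -0.9846]
 [-0.0008 -0.9846 -0.1751]
 [-1.      0.001  -0.0008]]
tool delta [0.0005 0.0001 0.0005] yaw now -79.91705258807478
```

```bash
python3 -m creep '[{"dx":0,"dy":0,"dz":0,"rx":0,"ry":0,"rz":0,"gripper":0.3},{"dx":0,"dy":0,"dz":0,"rx":0,"ry":0,"rz":0,"gripper":0.3},{"dx":0,"dy":0,"dz":0,"rx":0,"ry":0,"rz":0,"gripper":0.3},{"dx":0,"dy":0,"dz":0,"rx":0,"ry":0,"rz":0,"gripper":0.3},{"dx":0,"dy":0,"dz":0,"rx":0,"ry":0,"rz":0,"gripper":0.3}]' 30; python3 st.py
```

```text
time: 3.53
eef_pos: [0.4645, -0.285, 0.0849]
eef_rot: [[0.0, 0.175, -0.985], [-0.0, -0.985, -0.175], [-1.0, 0.0, -0.0]]
contact_force: [-1.2, 1.1, 1.8]
width: 0.0498
t 3.5333 p [ 0.4645 -0.285   0.0849] w 0.04978218868335625 F [-1.1668  1.1012  1.7637]
[[ 0.      0.1753 -0.9845]
 [-0.     -0.9845 -0.1753]
 [-1.      0.     -0.    ]]
```

```bash
python3 -m creep '[{"dx":0,"dy":0,"dz":0,"rx":0,"ry":0,"rz":0,"gripper":0.3},{"dx":-0.01,"dy":0,"dz":0,"rx":0,"ry":0,"rz":0,"gripper":0.3},{"dx":-0.03,"dy":0,"dz":0,"rx":0,"ry":0,"rz":0,"gripper":0.3},{"dx":-0.04,"dy":0,"dz":0,"rx":0,"ry":0,"rz":0,"gripper":0.3},{"dx":-0.04,"dy":0,"dz":0,"rx":0,"ry":0,"rz":0,"gripper":0.3}]' 30; python3 -m creep '[{"dx":-0.0365,"dy":0,"dz":0,"rx":0,"ry":0,"rz":0,"gripper":0.3},{"dx":0,"dy":0,"dz":0,"rx":0,"ry":0,"rz":0,"gripper":0.3},{"dx":0,"dy":0,"dz":0,"rx":0,"ry":0,"rz":0,"gripper":0.3},{"dx":0,"dy":0,"dz":0,"rx":0,"ry":0,"rz":0,"gripper":0.3}]'; python3 st.py 0.6201 0.1235 .2415
python3 - <<'E'
from m import *
for c in ['scene','top']:
    im,d=r.read_camera(c);cv2.imwrite(f'pics/{c}1.png',im[:,:,::-1])
    i=r.camera_info(c)
    for o in r.spot_point('bracket_eye',c): print(c,np.array(o['point']),round(o['confidence'],2),w2px(i,o['point']))
E
```

```text
time: 3.95
eef_pos: [0.4631, -0.284, 0.205]
eef_rot: [[-0.003, 0.176, -0.984], [0.003, -0.984, -0.176], [-1.0, -0.003, 0.002]]
contact_force: [0.5, -0.8, -2.3]
width: 0.0496
time: 4.28
eef_pos: [0.4634, -0.2848, 0.2406]
eef_rot: [[-0.001, 0.175, -0.985], [0.0, -0.985, -0.175], [-1.0, -0.001, 0.001]]
contact_force: [-0.4, 0.5, -3.9]
width: 0.0498
t 4.2833 p [ 0.4634 -0.2848  0.2406] w 0.04980581702993029 F [-0.3848  0.5439 -3.878 ]
[[-0.0015  0.1749 -0.9846]
 [ 0.0004 -0.9846 -0.1749]
 [-1.     -0.0006  0.0014]]
tool delta [-0.001  -0.3746 -0.2257] yaw now -79.92604450301536
scene [ 0.3741 -0.0034  0.0864] 0.91 [282.4118 265.4239]
scene [ 0.2477 -0.298   0.0845] 0.9 [125.772  325.9775]
scene [ 0.3806 -0.1346  0.0802] 0.81 [243.8592 303.4902]
scene [ 0.3512 -0.2621  0.0819] 0.8 [182.7751 337.1511]
scene [ 0.4613 -0.2847  0.2419] 0.58 [208.8793 294.3161]
top [ 0.3478 -0.262   0.0863] 0.89 [435.9818 277.3019]
top [ 0.2507 -0.3004  0.0812] 0.6 [452.0708 314.4173]
top [ 0.3754 -0.0023  0.0874] 0.58 [335.93   269.2899]
top [ 0.3792 -0.1378  0.0821] 0.54 [387.587  266.5623]
```

View pics/scene1.png

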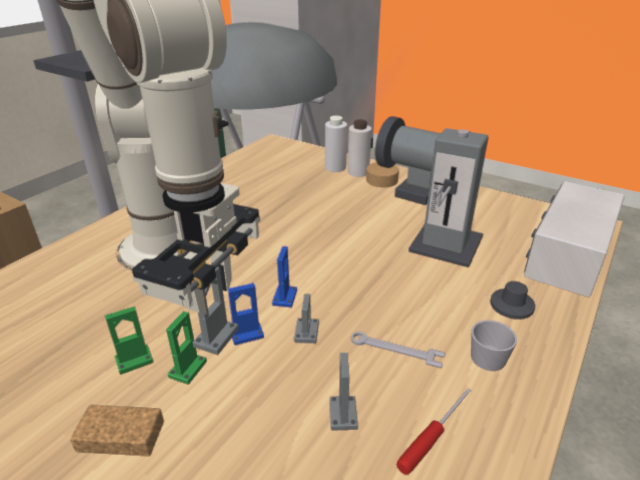

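```bash
python3 - <<'E'
import numpy as np
from h import r
print(np.array(r.sense()['joint_positions']).round(1))
D=np.array([.1560,.4085]);n=12
for k in range(n):
    a=np.radians(-79.9+7.14*(k)); y=np.array([np.cos(a),np.sin(a)]); z=np.array([np.sin(a),-np.cos(a)])
    print(k,(D/n@y).round(4),(D/n@z).round(4))
E
```

```text
[ 55.3  18.6 -32.3 103.6  11.2  61.1 -61. ]
0 -0.0312 -0.0188
1 -0.0287 -0.0225
2 -0.0256 -0.0259
3 -0.0222 -0.0289
4 -0.0185 -0.0314
5 -0.0144 -0.0335
6 -0.0101 -0.035
7 -0.0057 -0.036
8 -0.0012 -0.0364
9 0.0033 -0.0363
10 0.0078 -0.0356
11 0.0122 -0.0343
```

```bash
python3 -m creep '[{"dx":0,"dy":-0.0312,"dz":-0.0188,"rx":-7.14,"ry":0,"rz":0,"gripper":0.3},{"dx":0,"dy":-0.0287,"dz":-0.0225,"rx":-7.14,"ry":0,"rz":0,"gripper":0.3},{"dx":0,"dy":-0.0256,"dz":-0.0259,"rx":-7.14,"ry":0,"rz":0,"gripper":0.3},{"dx":0,"dy":-0.0222,"dz":-0.0289,"rx":-7.14,"ry":0,"rz":0,"gripper":0.3},{"dx":0,"dy":-0.0185,"dz":-0.0314,"rx":-7.14,"ry":0,"rz":0,"gripper":0.3}]' 30; python3 st.py 0.6201 0.1235 .2415
```

```text
time: 4.9
eef_pos: [0.5292, -0.1132, 0.2402]
eef_rot: [[-0.002, 0.721, -0.693], [0.001, -0.693, -0.721], [-1.0, -0.002, 0.001]]
contact_force: [1.2, -0.2, -3.7]
width: 0.05
t 4.9 p [ 0.5292 -0.1132  0.2402] w 0.04999570500930357 F [ 1.2317 -0.201  -3.7335]
[[-0.0017  0.7208 -0.6931]
 [ 0.0008 -0.6931 -0.7208]
 [-1.     -0.0017  0.0006]]
tool delta [-0.0013 -0.0986 -0.2336] yaw now -43.879573752337386
```

```bash
python3 -m creep '[{"dx":0,"dy":-0.0144,"dz":-0.0335,"rx":-7.14,"ry":0,"rz":0,"gripper":0.3},{"dx":0,"dy":-0.0101,"dz":-0.035,"rx":-7.14,"ry":0,"rz":0,"gripper":0.3},{"dx":0,"dy":-0.0057,"dz":-0.036,"rx":-7.14,"ry":0,"rz":0,"gripper":0.3},{"dx":0,"dy":-0.0012,"dz":-0.0364,"rx":-7.14,"ry":0,"rz":0,"gripper":0.3}]' 30;python3 -m creep '[{"dx":0,"dy":0,"dz":0,"rx":-7.14,"ry":0,"rz":0,"gripper":0.3},{"dx":0,"dy":0,"dz":0,"rx":-7.14,"ry":0,"rz":0,"gripper":0.3},{"dx":0,"dy":0,"dz":0,"rx":-7.14,"ry":0,"rz":0,"gripper":0.3},{"dx":0,"dy":0,"dz":0,"rx":0,"ry":0,"rz":0,"gripper":0.3},{"dx":0,"dy":0,"dz":0,"rx":0,"ry":0,"rz":0,"gripper":0.3}]'; python3 st.py 0.6201 0.1235 .2415
```

```text
time: 5.23
eef_pos: [0.5814, 0.0227, 0.2401]
eef_rot: [[-0.002, 0.964, -0.264], [0.0, -0.264, -0.964], [-1.0, -0.002, 0.0]]
contact_force: [-0.4, -0.2, -2.6]
width: 0.0498
time: 5.65
eef_pos: [0.5811, 0.0211, 0.24]
eef_rot: [[-0.002, 0.995, 0.097], [0.001, 0.097, -0.995], [-1.0, -0.002, -0.001]]
contact_force: [-0.1, -0.5, -3.1]
width: 0.05
t 5.65 p [0.5811 0.0211 0.24  ] w 0.050039475045959174 F [-0.134  -0.5406 -3.097 ]
[[-0.0021  0.9953  0.0967]
 [ 0.0009  0.0967 -0.9953]
 [-1.     -0.002  -0.0011]]
tool delta [-0.0014  0.0487 -0.0981] yaw now 5.548499219087092
```

```bash
python3 -m creep '[{"dx":-0.0014,"dy":0.0162,"dz":-0.0327,"rx":-0.25,"ry":0,"rz":0,"gripper":0.3},{"dx":0,"dy":0.0162,"dz":-0.0327,"rx":0,"ry":0,"rz":0,"gripper":0.3},{"dx":0,"dy":0.0162,"dz":-0.0327,"rx":0,"ry":0,"rz":0,"gripper":0.3},{"dx":0,"dy":0,"dz":0,"rx":0,"ry":0,"rz":0,"gripper":0.3},{"dx":0,"dy":0,"dz":0,"rx":0,"ry":0,"rz":0,"gripper":0.3}]' 30;python3 -m creep '[{"dx":0,"dy":0,"dz":0,"rx":0,"ry":0,"rz":0,"gripper":0.3},{"dx":0,"dy":0,"dz":0,"rx":0,"ry":0,"rz":0,"gripper":0.3},{"dx":0,"dy":0,"dz":0,"rx":0,"ry":0,"rz":0,"gripper":0.3}]'; python3 st.py 0.6201 0.1235 .2415
python3 - <<'E'
from m import *
for c in ['scene','top','wrist']:
    i=r.camera_info(c)
    im,d=r.read_camera(c);cv2.imwrite(f'pics/{c}2.png',im[:,:,::-1]);np.save(c+'2.npy',d)
    for n in ['bracket_eye','hook_seat']:
      for o in r.spot_point(n,c):
        if o['point'][1]>.05: print(c,n,np.array(o['point']),round(o['confidence'],2),w2px(i,o['point']))
    if c=='scene': cv2.imwrite('pics/scene2c.png',cv2.resize(im[100:300,330:500,::-1],None,fx=4,fy=3,interpolation=cv2.INTER_CUBIC))
E
```

```text
time: 6.07
eef_pos: [0.6192, 0.1278, 0.2424]
eef_rot: [[-0.001, 0.994, 0.107], [0.002, 0.107, -0.994], [-1.0, -0.0, -0.002]]
contact_force: [-0.4, -0.3, -2.6]
width: 0.0499
time: 6.32
eef_pos: [0.6199, 0.1217, 0.2423]
eef_rot: [[-0.0, 0.995, 0.101], [-0.001, 0.101, -0.995], [-1.0, -0.001, 0.001]]
contact_force: [0.9, -0.7, -3.5]
width: 0.05
t 6.3167 p [0.6199 0.1217 0.2423] w 0.04996856280808801 F [ 0.8691 -0.7405 -3.5212]
[[-0.0005  0.9949  0.1012]
 [-0.0013  0.1012 -0.9949]
 [-1.     -0.0006  0.0012]]
tool delta [ 0.0008  0.0004 -0.0018] yaw now 5.8092264954365636
scene bracket_eye [0.6168 0.1233 0.2423] 0.88 [423.6293 205.6252]
scene hook_seat [0.6126 0.2098 0.2312] 0.37 [438.3887 192.1283]
top hook_seat [ 0.5926  0.3715 -0.0011] 0.66 [202.2661 197.4296]
top hook_seat [0.6093 0.2088 0.2291] 0.58 [245.6667 171.5661]
wrist hook_seat [0.6088 0.2105 0.2341] 0.96 [305.4971  81.4277]
```

View pics/scene2c.png

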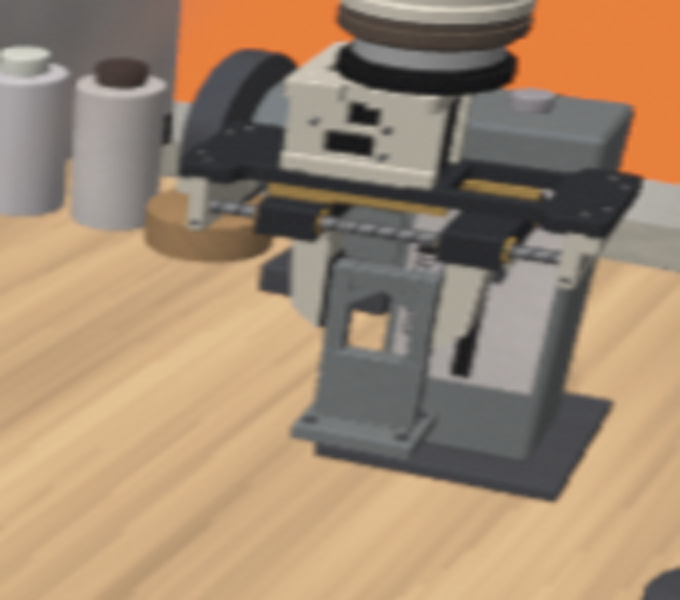

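View pics/wrist2.png

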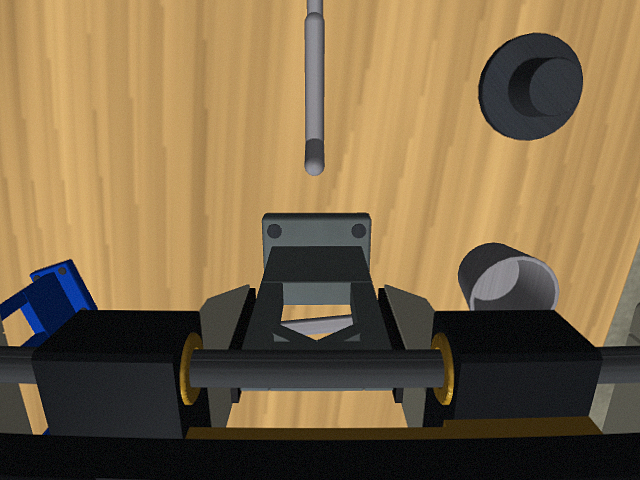

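```bash
python3 - <<'E'
from m import *
i=r.camera_info('wrist');R=np.array(i['R']);t=np.array(i['t']);print('cam at',-R.T@t)
s=r.sense();Rt=np.array(s['eef_rot']);p=np.array(s['eef_pos']);print(p)
P,u,v=cloud('wrist',np.load('wrist2.npy'))
T=(P-p)@Rt
m=(P[:,2]>.2)&(P[:,2]<.3)&(P[:,1]>.15)&(abs(P[:,0]-.61)<.05)
q=T[m]; print('hook in tool',len(q),q.min(0),q.max(0),np.median(q,0))
h=P[m];print(np.percentile(h,[0,5,50,95,100],axis=0))
f=h[(h[:,2]<.24)];print('seat part z top',np.percentile(f[:,2],[5,50,95]))
g=T[m&(P[:,2]<.24)];print('fit y(z)',np.polyfit(g[:,2],g[:,1],1), g[:,1].mean())
l=(u>255)&(u<380)&(v>245)&(v<345)&(T[:,0]<.06)
print('lug',T[l].min(0),T[l].max(0),T[l].mean(0))
f=(u>262)&(u<372)&(v>211)&(v<246)&(T[:,0]<.1)
print('foot',np.percentile(T[f],[1,50,99],axis=0), 'z',np.percentile(P[f][:,2],[5,50,95]))
E
```

```text
cam at [0.6131 0.2049 0.3923]
[0.6198 0.1237 0.2427]
hook in tool 3095 [-0.0067 -0.0024 -0.1113] [ 0.014   0.0046 -0.0567] [ 0.0099  0.001  -0.0844]
[[0.6064 0.1801 0.2287]
 [0.608  0.1837 0.2306]
 [0.6122 0.2076 0.2328]
 [0.6163 0.2309 0.2471]
 [0.618  0.2345 0.2494]]
seat part z top [0.2305 0.2326 0.2348]
fit y(z) [-0.0065  0.0005] 0.001080352780409388
lug [-0.0269 -0.0233 -0.0097] [0.06   0.0271 0.0077] [ 0.0153  0.0022 -0.0031]
foot [[ 0.0714 -0.0271 -0.0213]
 [ 0.0734  0.0017 -0.0143]
 [ 0.0818  0.0309 -0.0049]] z [0.1637 0.1693 0.1707]
```

```bash
python3 -m creep '[{"dx":0,"dy":-0.0008,"dz":-0.02,"rx":0,"ry":0,"rz":0,"gripper":0.3},{"dx":0,"dy":0,"dz":-0.02,"rx":0,"ry":0,"rz":0,"gripper":0.3},{"dx":0,"dy":0,"dz":0,"rx":0,"ry":0,"rz":0,"gripper":0.3},{"dx":0,"dy":0,"dz":-0.015,"rx":0,"ry":0,"rz":0,"gripper":0.3},{"dx":0,"dy":0,"dz":-0.015,"rx":0,"ry":0,"rz":0,"gripper":0.3}]' 30;python3 -m creep '[{"dx":0,"dy":0,"dz":-0.015,"rx":0,"ry":0,"rz":0,"gripper":0.3},{"dx":0,"dy":0,"dz":0,"rx":0,"ry":0,"rz":0,"gripper":0.3},{"dx":0,"dy":0,"dz":0,"rx":0,"ry":0,"rz":0,"gripper":0.3},{"dx":0,"dy":0,"dz":0,"rx":0,"ry":0,"rz":0,"gripper":0.3}]'; python3 st.py 0.6115 0.208 .2415
python3 - <<'E'
from m import *
for c in ['scene','top','wrist']:
    i=r.camera_info(c)
    im,d=r.read_camera(c);cv2.imwrite(f'pics/{c}3.png',im[:,:,::-1]);np.save(c+'3.npy',d)
    if c=='scene': cv2.imwrite('pics/scene3c.png',cv2.resize(im[100:300,330:500,::-1],None,fx=4,fy=3,interpolation=cv2.INTER_CUBIC))
E
```

```text
time: 7.18
eef_pos: [0.6119, 0.1929, 0.2425]
eef_rot: [[0.0, 0.995, 0.103], [-0.001, 0.103, -0.995], [-1.0, -0.0, 0.001]]
contact_force: [0.4, 0.4, -3.3]
width: 0.0494
time: 7.52
eef_pos: [0.6104, 0.2074, 0.2425]
eef_rot: [[0.0, 0.995, 0.105], [-0.001, 0.105, -0.995], [-1.0, -0.0, 0.001]]
contact_force: [-0.2, -0.3, -3.6]
width: 0.0498
t 7.5167 p [0.6104 0.2074 0.2425] w 0.04981425474409678 F [-0.201  -0.3322 -3.5925]
[[ 0.      0.9945  0.1045]
 [-0.001   0.1045 -0.9945]
 [-1.     -0.0001  0.001 ]]
tool delta [ 0.001   0.0012 -0.0005] yaw now 6.000339237072056
```

View pics/scene3c.png

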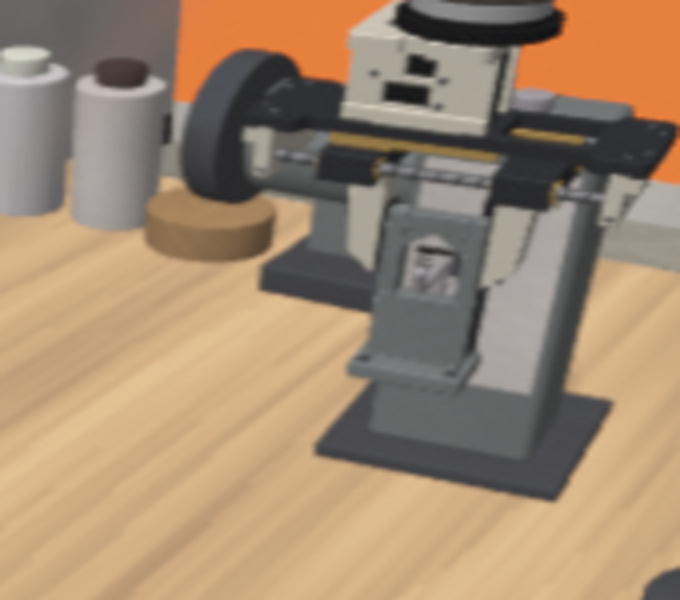

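View pics/wrist3.png

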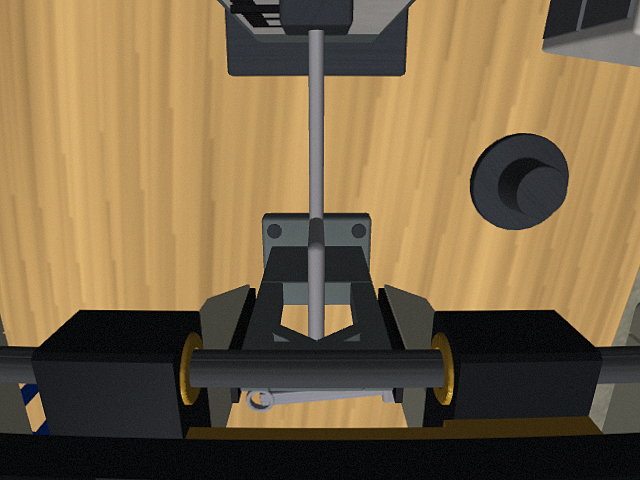

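The window is threaded: the wire, at column 316, runs through it centred under the gable. Now I'll lower gently and watch the wrist load.

```bash
python3 -m creep '[{"dx":0.008,"dy":0,"dz":0,"rx":0,"ry":0,"rz":0,"gripper":0.3},{"dx":0.008,"dy":0,"dz":0,"rx":0,"ry":0,"rz":0,"gripper":0.3},{"dx":0.008,"dy":0,"dz":0,"rx":0,"ry":0,"rz":0,"gripper":0.3},{"dx":0.005,"dy":0,"dz":0,"rx":0,"ry":0,"rz":0,"gripper":0.3},{"dx":0.004,"dy":0,"dz":0,"rx":0,"ry":0,"rz":0,"gripper":0.3}]' 30;python3 -m creep '[{"dx":0.004,"dy":0,"dz":0,"rx":0,"ry":0,"rz":0,"gripper":0.3},{"dx":0.004,"dy":0,"dz":0,"rx":0,"ry":0,"rz":0,"gripper":0.3},{"dx":0.004,"dy":0,"dz":0,"rx":0,"ry":0,"rz":0,"gripper":0.3},{"dx":0.003,"dy":0,"dz":0,"rx":0,"ry":0,"rz":0,"gripper":0.3},{"dx":0,"dy":0,"dz":0,"rx":0,"ry":0,"rz":0,"gripper":0.3}]';python3 -m creep '[{"dx":0,"dy":0,"dz":0,"rx":0,"ry":0,"rz":0,"gripper":0.3},{"dx":0,"dy":0,"dz":0,"rx":0,"ry":0,"rz":0,"gripper":0.3},{"dx":0,"dy":0,"dz":0,"rx":0,"ry":0,"rz":0,"gripper":0.3}]'; python3 st.py
```

```text
time: 8.08
eef_pos: [0.6097, 0.2078, 0.2082]
eef_rot: [[-0.002, 0.994, 0.105], [-0.001, 0.105, -0.994], [-1.0, -0.002, 0.0]]
contact_force: [-0.1, -0.4, -2.6]
width: 0.0499
time: 8.5
eef_pos: [0.6102, 0.2084, 0.1942]
eef_rot: [[0.0, 0.994, 0.105], [0.0, 0.105, -0.994], [-1.0, 0.0, -0.0]]
contact_force: [-0.1, -0.6, -0.8]
width: 0.05
time: 8.75
eef_pos: [0.6102, 0.2084, 0.195]
eef_rot: [[0.0, 0.994, 0.105], [0.0, 0.105, -0.994], [-1.0, 0.0, 0.0]]
contact_force: [0.6, -0.2, -1.7]
width: 0.0499
t 8.75 p [0.6102 0.2084 0.195 ] w 0.04986801343652075 F [ 0.5532 -0.2331 -1.7217]
[[ 0.0004  0.9945  0.1048]
 [ 0.      0.1048 -0.9945]
 [-1.      0.0004  0.    ]]
```

```bash
python3 -m creep '[{"dx":0.004,"dy":0,"dz":0,"rx":0,"ry":0,"rz":0,"gripper":0.3},{"dx":0.004,"dy":0,"dz":0,"rx":0,"ry":0,"rz":0,"gripper":0.3},{"dx":0.004,"dy":0,"dz":0,"rx":0,"ry":0,"rz":0,"gripper":0.3},{"dx":0.004,"dy":0,"dz":0,"rx":0,"ry":0,"rz":0,"gripper":0.3},{"dx":0,"dy":0,"dz":0,"rx":0,"ry":0,"rz":0,"gripper":0.3}]' 30;python3 -m creep '[{"dx":0,"dy":0,"dz":0,"rx":0,"ry":0,"rz":0,"gripper":0.3},{"dx":0,"dy":0,"dz":0,"rx":0,"ry":0,"rz":0,"gripper":0.3}]';for k in 1 2 3; do python3 -m creep '[{"dx":0,"dy":0,"dz":0,"rx":0,"ry":0,"rz":0,"gripper":0.3}]' | grep force;done; python3 st.py
python3 - <<'E'
from m import *
for c in ['wrist','scene']:
    i=r.camera_info(c)
    im,d=r.read_camera(c);cv2.imwrite(f'pics/{c}4.png',im[:,:,::-1])
    print(c,np.array(r.sense()['contact_force']))
    if c=='scene': cv2.imwrite('pics/scene4c.png',cv2.resize(im[100:300,330:500,::-1],None,fx=4,fy=3,interpolation=cv2.INTER_CUBIC))
    for o in r.spot_point('hook_seat',c): print(o)
    print(np.array(r.sense()['contact_force']))
E
```

```text
time: 9.17
eef_pos: [0.6102, 0.2084, 0.1779]
eef_rot: [[0.0, 0.994, 0.105], [0.0, 0.105, -0.994], [-1.0, 0.0, -0.0]]
contact_force: [1.0, -1.0, 0.1]
width: 0.0501
time: 9.33
eef_pos: [0.6102, 0.2084, 0.1788]
eef_rot: [[0.0, 0.994, 0.105], [0.0, 0.105, -0.994], [-1.0, 0.0, -0.0]]
contact_force: [-0.1, 0.1, -0.2]
width: 0.05
contact_force: [1.4, -0.3, -0.2]
contact_force: [0.9, 0.2, 1.0]
contact_force: [-0.4, -0.4, -0.3]
t 9.5833 p [0.6102 0.2085 0.1789] w 0.04996933874011944 F [-0.4174 -0.3603 -0.2809]
[[ 0.0005  0.9945  0.1049]
 [ 0.0002  0.1049 -0.9945]
 [-1.      0.0005 -0.0002]]
wrist [-0.3399  0.0042  0.3457]
{'point': [0.6097, 0.2091, 0.2005], 'confidence': 0.92}
[0.5466 0.078  0.7536]
scene [ 0.3075 -0.0821  0.6203]
{'point': [0.6116, 0.2124, 0.1978], 'confidence': 0.42}
[0.8426 0.7169 0.051 ]
```

View pics/scene4c.png

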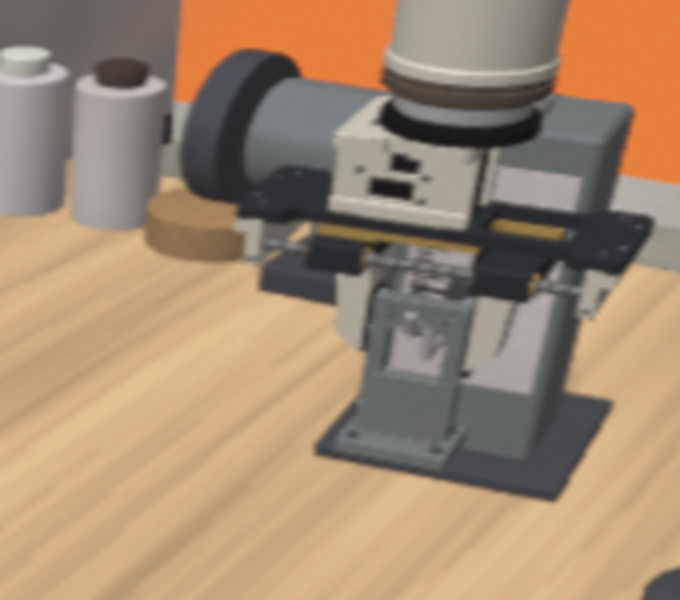

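View pics/wrist4.png

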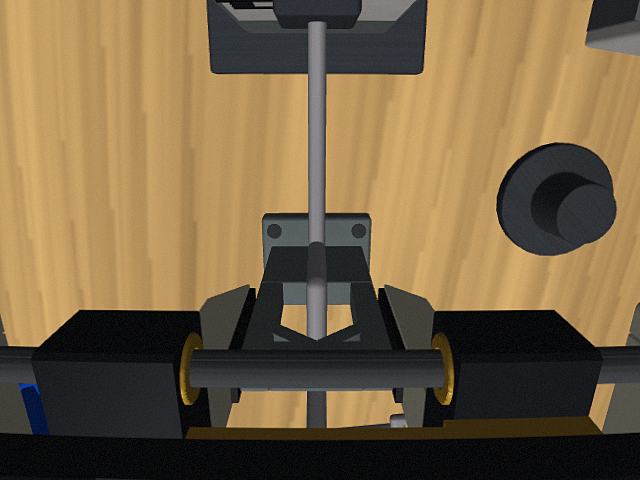

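The wrist load is about 0 and the hook has sunk about 31 mm, well short of the stop. Releasing.

```bash
python3 -m creep '[{"dx":0,"dy":0,"dz":0,"rx":0,"ry":0,"rz":0,"gripper":0.6},{"dx":0,"dy":0,"dz":0,"rx":0,"ry":0,"rz":0,"gripper":0.7},{"dx":0,"dy":0,"dz":0,"rx":0,"ry":0,"rz":0,"gripper":0.85},{"dx":0,"dy":0,"dz":0,"rx":0,"ry":0,"rz":0,"gripper":1},{"dx":0,"dy":0,"dz":0,"rx":0,"ry":0,"rz":0,"gripper":1}]' 10;python3 -m creep '[{"dx":0,"dy":0,"dz":0,"rx":0,"ry":0,"rz":0,"gripper":1},{"dx":0,"dy":0,"dz":0,"rx":0,"ry":0,"rz":0,"gripper":1},{"dx":0,"dy":0,"dz":0,"rx":0,"ry":0,"rz":0,"gripper":1},{"dx":0,"dy":0,"dz":0,"rx":0,"ry":0,"rz":0,"gripper":1},{"dx":0,"dy":0,"dz":0,"rx":0,"ry":0,"rz":0,"gripper":1}]'; python3 st.py
python3 - <<'E'
from m import *
im,d=r.read_camera('wrist');cv2.imwrite('pics/wrist5.png',im[:,:,::-1])
E
```

```text
time: 10.2
eef_pos: [0.61, 0.2083, 0.1786]
eef_rot: [[-0.0, 0.994, 0.105], [-0.0, 0.105, -0.994], [-1.0, -0.0, 0.0]]
contact_force: [-0.0, -0.3, 0.4]
width: 0.0769
time: 10.62
eef_pos: [0.6101, 0.2083, 0.1786]
eef_rot: [[0.0, 0.994, 0.105], [-0.0, 0.105, -0.994], [-1.0, 0.0, 0.0]]
contact_force: [0.3, 0.1, -0.5]
width: 0.0918
t 10.6167 p [0.6101 0.2083 0.1786] w 0.09180451410581345 F [ 0.2735  0.0563 -0.4724]
[[ 0.      0.9945  0.1049]
 [-0.      0.1049 -0.9945]
 [-1.      0.      0.    ]]
```

View pics/wrist5.png

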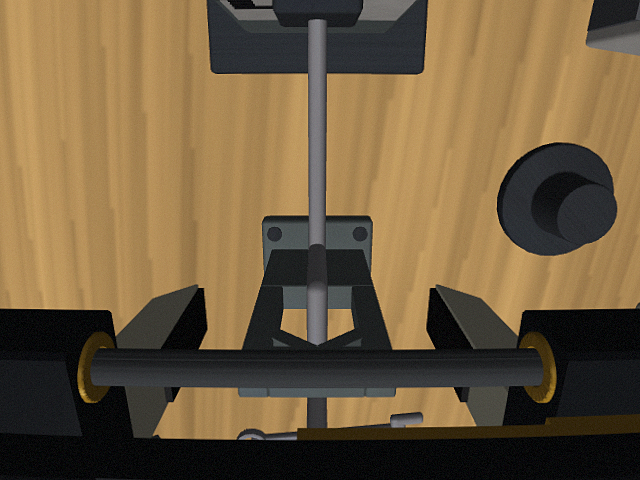

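The fingers are well clear on both sides of the lug at (318,370), and the bracket is hanging. I'll go straight up, then wait for it to settle.

```bash
python3 -m creep '[{"dx":-0.01,"dy":0,"dz":0,"rx":0,"ry":0,"rz":0,"gripper":1},{"dx":-0.02,"dy":0,"dz":0,"rx":0,"ry":0,"rz":0,"gripper":1},{"dx":-0.03,"dy":0,"dz":0,"rx":0,"ry":0,"rz":0,"gripper":1},{"dx":-0.035,"dy":0,"dz":0,"rx":0,"ry":0,"rz":0,"gripper":1},{"dx":-0.035,"dy":0,"dz":0,"rx":0,"ry":0,"rz":0,"gripper":1}]'; python3 -m creep '[{"dx":-0.02,"dy":0,"dz":0.03,"rx":0,"ry":0,"rz":0,"gripper":1},{"dx":0,"dy":0,"dz":0.04,"rx":0,"ry":0,"rz":0,"gripper":1},{"dx":0,"dy":0,"dz":0.04,"rx":0,"ry":0,"rz":0,"gripper":1},{"dx":0,"dy":0,"dz":0.04,"rx":0,"ry":0,"rz":0,"gripper":1},{"dx":0,"dy":0,"dz":0,"rx":0,"ry":0,"rz":0,"gripper":1}]'; for k in 1 2 3 4 5; do python3 -m creep '[{"dx":0,"dy":0,"dz":0,"rx":0,"ry":0,"rz":0,"gripper":1},{"dx":0,"dy":0,"dz":0,"rx":0,"ry":0,"rz":0,"gripper":1},{"dx":0,"dy":0,"dz":0,"rx":0,"ry":0,"rz":0,"gripper":1},{"dx":0,"dy":0,"dz":0,"rx":0,"ry":0,"rz":0,"gripper":1},{"dx":0,"dy":0,"dz":0,"rx":0,"ry":0,"rz":0,"gripper":1}]'|grep time; done; python3 st.py
cat > look.py <<'E'
from m import *
import sys
n=sys.argv[1]
for c in ['scene','top']:
    im,d=r.read_camera(c)
    if c=='scene': cv2.imwrite(f'pics/{c}{n}.png',cv2.resize(im[100:300,330:500,::-1],None,fx=4,fy=3,interpolation=cv2.INTER_CUBIC))
    P,u,v=cloud(c,d)
    m=(np.hypot(P[:,0]-.6115,P[:,1]-.208)<.05)&(P[:,2]>.03)&(P[:,2]<.25)
    print(c,m.sum(),P[m].mean(0),P[m].max(0),P[m].min(0))
    for nm in ['bracket_eye','hook_seat']:
      for o in r.spot_point(nm,c):
        if o['point'][1]>.1: print(c,nm,np.array(o['point']),round(o['confidence'],2))
E
python3 look.py 6
```

```text
time: 11.08
eef_pos: [0.6096, 0.2083, 0.3104]
eef_rot: [[-0.001, 0.994, 0.105], [0.0, 0.105, -0.994], [-1.0, -0.001, -0.0]]
contact_force: [2.0, 0.6, -0.7]
width: 0.092
time: 11.5
eef_pos: [0.628, 0.0469, 0.3286]
eef_rot: [[0.001, 0.996, 0.091], [-0.007, 0.091, -0.996], [-1.0, -0.0, 0.007]]
contact_force: [0.5, -1.5, -0.8]
width: 0.0921
time: 11.92
time: 12.33
time: 12.75
time: 13.17
time: 13.58
t 13.5833 p [0.6258 0.0591 0.3286] w 0.09188544882952922 F [0.0015 0.7732 0.4758]
[[-0.      0.9945  0.1048]
 [-0.      0.1048 -0.9945]
 [-1.     -0.      0.    ]]
scene 1338 [0.6126 0.2001 0.1558] [0.6429 0.2556 0.2217] [0.5807 0.1773 0.0982]
scene bracket_eye [0.6102 0.2061 0.1841] 0.9
scene hook_seat [0.6127 0.2087 0.2032] 0.67
top 509 [0.6055 0.2047 0.1578] [0.6424 0.2572 0.224 ] [0.5791 0.1804 0.097 ]
top bracket_eye [0.606  0.2058 0.1824] 0.61
top hook_seat [0.6113 0.2074 0.2019] 0.47
```

View pics/scene6.png

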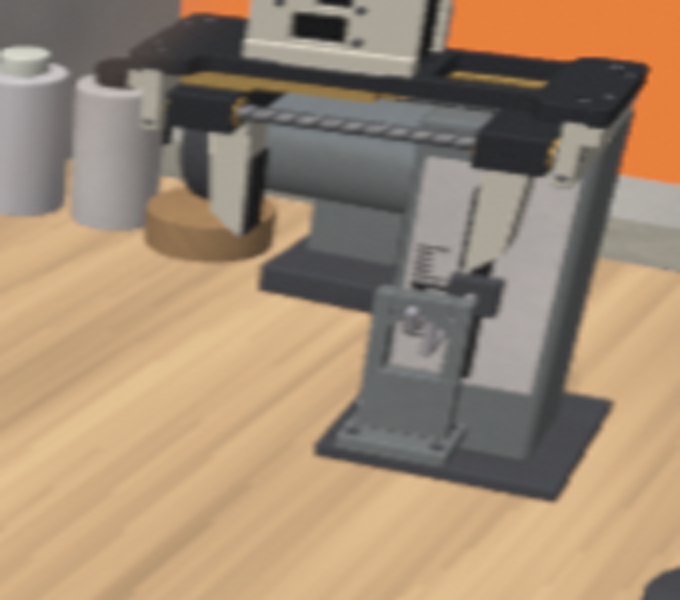

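The bracket hangs upright on the hook at crop pixel (420,320), with the gripper clear of it. I'll move the arm further off, wait, and check that it's still.

```bash
python3 -m creep '[{"dx":0,"dy":0,"dz":0.03,"rx":0,"ry":0,"rz":0,"gripper":1},{"dx":0,"dy":0,"dz":0.03,"rx":0,"ry":0,"rz":0,"gripper":1},{"dx":0,"dy":0,"dz":0.03,"rx":0,"ry":0,"rz":0,"gripper":1},{"dx":0,"dy":0,"dz":0.03,"rx":0,"ry":0,"rz":0,"gripper":1},{"dx":0,"dy":0,"dz":0,"rx":0,"ry":0,"rz":0,"gripper":1}]' | grep time; for k in 1 2 3 4 5; do python3 -m creep '[{"dx":0,"dy":0,"dz":0,"rx":0,"ry":0,"rz":0,"gripper":1},{"dx":0,"dy":0,"dz":0,"rx":0,"ry":0,"rz":0,"gripper":1},{"dx":0,"dy":0,"dz":0,"rx":0,"ry":0,"rz":0,"gripper":1},{"dx":0,"dy":0,"dz":0,"rx":0,"ry":0,"rz":0,"gripper":1},{"dx":0,"dy":0,"dz":0,"rx":0,"ry":0,"rz":0,"gripper":1}]'|grep time; done
python3 look.py 7; python3 - <<'E'
from m import *
a=[]
for k in range(8):
    _,d=r.read_camera('scene');P,u,v=cloud('scene',d)
    m=(np.hypot(P[:,0]-.6115,P[:,1]-.208)<.05)&(P[:,2]>.03)&(P[:,2]<.25)
    a.append(np.r_[P[m].mean(0),np.percentile(P[m][:,2],3)])
print(np.array(a))
E
```

```text
time: 14.3
time: 14.72
time: 15.13
time: 15.55
time: 15.97
time: 16.38
scene 1052 [0.6154 0.1999 0.144 ] [0.6419 0.2541 0.2206] [0.5794 0.1782 0.0998]
scene bracket_eye [0.6095 0.2069 0.185 ] 0.63
scene hook_seat [0.6132 0.2077 0.2026] 0.56
top 509 [0.6056 0.2046 0.1578] [0.6412 0.2567 0.2241] [0.5804 0.1804 0.1004]
top bracket_eye [0.6063 0.2023 0.1813] 0.74
top hook_seat [0.6098 0.2119 0.1974] 0.66
[[0.6153 0.1999 0.144  0.103 ]
 [0.6154 0.1999 0.1439 0.1034]
 [0.6154 0.1999 0.1439 0.1033]
 [0.6154 0.1998 0.1439 0.1033]
 [0.6153 0.2    0.1438 0.1033]
 [0.6154 0.2    0.1441 0.1033]
 [0.6153 0.2    0.1439 0.1033]
 [0.6154 0.2    0.144  0.1034]]
```

View pics/scene7.png

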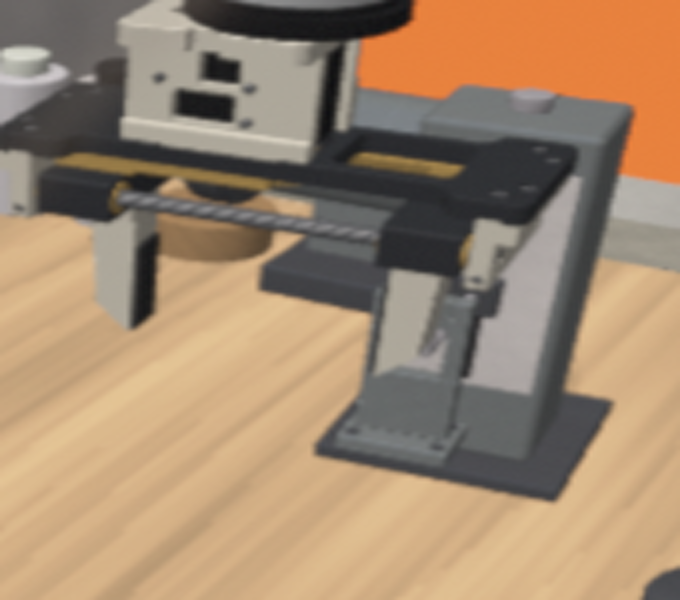

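Over eight frames the bracket moved by no more than 0.3 mm, and the gripper is about 0.27 m away. Handing in.

```bash
python3 -c "
from cell import r
print(r.sense()['time']);print(r.hand_in())"
```

```text
17.0833
the job is handed in; nothing more can be done
None
```

The tall grey windowed bracket now hangs by its window on the scale's hook, and I handed the job in at 17.1 s of the 45 s allowed.

- **How it was done:** I gripped the lug by its side faces and threaded the window onto the hook along +x. I then lowered it in small steps until the wrist load was about 0 N, let go and backed the arm away.
- **Hook travel:** the hook had sunk about 31 mm when I let go and 27 to 33 mm after settling, against 75 mm at the bottom stop. The only direct readings of it are those at rest, because I did not record it during the lowering itself.
- **Stillness:** over eight frames the bracket's measured position varied by 0.3 mm or less, and it hangs level.
- **Contact:** the gripper is open and about 0.27 m from the bracket, touching nothing. None of my moves touched the look-alikes.
- **What disagreed:** the network's hook heights scattered by about 5 mm between cameras (0.197 to 0.203 m), close to its stated accuracy. In the last scene picture a finger partly covered the bracket, so the clear view of it hanging is the one from about 3 s earlier.

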